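# Make up two gift sets from the display stock

## Task

Make up the two gift sets: in the kraft box the striped candle, the yellow egg cup and the brown-backed bird, in the dark blue box the pink egg cup and the blue-backed bird, each standing upright and fully down in the cut-out of the insert that is made for it (candle in the large round one, cups in the small round ones, birds lengthwise in the oblong ones). Leave the white bird and the grey speckled pot on the table where they are.

Things in the scene. Friction and masses are not known exactly. Their poses are not given: they have to be found in the camera images.
- kraft_tray: Base of a brown kraft gift box, 180 mm (its y, within 0.25 rad of world y) by 176 mm (x), rim 20 mm high, fixed; cream insert, top at 18 mm, wells 12 mm deep, floors 6 mm above the table. Origin: centre of the underside. Wells (x, y mm): oblong bird well 52 (x) by 82 (y) at (50, 0), long in y; round cup well 56 across at (-38, -48); round candle well 76 across at (-38, 41).
- blue_tray: Base of a dark blue gift box, 156 mm (its y, within 0.25 rad of world y) by 105 mm (x), rim 20 mm high, fixed; cream insert, top at 18 mm, wells 12 mm deep, floors 6 mm above the table. Origin: centre of the underside. Wells (x, y mm): oblong bird well 82 (x) by 52 (y) at (0, -43), long in x; round cup well 56 across at (0, 42).
- candle: Candle in an upright round ceramic jar with tan and white stripes, 61 mm across, 60 mm high, straight side, 200 g. Origin: centre of the underside, z up.
- yellow_cup: Yellow egg cup: round, rim 50 mm across, 31 mm high, foot 36 mm across; the side is nearly upright over its top 13 mm and can be gripped there across the outside. 60 g. Origin: centre of the underside, z up.
- pink_cup: Pink egg cup: round, rim 50 mm across, 31 mm high, foot 36 mm across; the side is nearly upright over its top 13 mm and can be gripped there across the outside. 60 g. Origin: centre of the underside, z up.
- brown_bird: Brown-backed bird ornament with an orange beak, 36 mm wide (its x), 64 mm long beak to tail (its y), 45 mm high; grip it across the 36 mm. 50 g. Origin: centre of the underside, z up.
- blue_bird: Blue-grey-backed bird ornament with an orange beak, 36 mm wide (its x), 64 mm long beak to tail (its y), 45 mm high; grip it across the 36 mm. 50 g. Origin: centre of the underside, z up.
- white_bird: Plain off-white bird ornament with an orange beak, 36 mm wide (its x), 64 mm long beak to tail (its y), 45 mm high; grip it across the 36 mm. 50 g. Origin: centre of the underside, z up. Not wanted: stays where it is.
- grey_pot: Pale grey speckled pinch pot, round, 54 mm across, 38 mm high. Origin: centre of the underside. Not wanted: stays where it is.

How it is judged:
By the outcome, as a careful person would: the job done as asked, in the order asked, and still so for the second after the job is handed in, with the robot touching nothing.
It also fails if it takes over 136 s, if anything falls off the work surface, if the arm or the gripper's body presses on something with over 40 N, if the wrist force passes 120 N, or if a joint passes its speed limit or range.

## Robot

A 6-joint arm with a two-finger parallel gripper is mounted at the origin on a cart in front of the work surface, level with it; the furniture and walls round the work are solid. World frame = base frame: x ahead of the robot, y to its left, z up, the work surface at z = 0. Lengths are in m, angles in rad, forces in N, time in s.
With the tool pointing down it reaches from about 0.35 to 0.975 m from the base axis. Payload 17.4 kg.
Tool frame: the origin (TCP) lies on the centre line of the jaws, within the pads' length; the fingertips stand 11 mm ahead of it and the grasp point (between the pads) lies 8 mm behind it; z points along the fingers, y is the line along which they close (so a half turn about z gives the same grasp; the last joint's range is limited). The gripper opens to 85 mm and grips with 20 to 120 N. Pads are 22 mm wide; open, the fingers measure 114 mm over their backs; the gripper's body (76 mm by 85 mm) begins 54 mm behind the grasp point. The pads swing forward as they close: fully open they stand 13 mm farther back than shut.
Start: joints at [1.145, 0.116, 1.442, -0, 1.584, -0.038], TCP at [0.255, 0.625, 0.222] pointing down, gripper open.
Joint ranges: [-2.83, 2.83], [-0.83, 2.19], [0.07, 2.5], [-1.14, 4.28], [0.01, 3], [-2.97, 2.97]. Speed limits (rad/s): [1.89, 1.89, 2.22, 3.14, 3.14, 3.14].

## Interface

Orientations are given as [roll, pitch, yaw] about the fixed x, y, z axes, in that order (R = Rz(yaw) Ry(pitch) Rx(roll)).
In Python, from rig import get_state, vision, ticket gives the robot as it stands. The module is installed in compiled form; this text tells all that it offers.
- The arm moves only by the tool move_arm, never from a script. Its argument "deltas" is a list of rows, each an object of numbers: "dx", "dy", "dz": the shift along the world's x, y, z in m; "spin": the turn about the world's z in rad. A call has 1 to 10 rows; each row is the pose to reach, as a shift and turn from the pose commanded when the call began; what a row does not reach only later rows make up. A row lasts 1/8 s, in which the tool goes at most 62.5 mm and 10.7 degrees, less where a joint would pass 70% of its speed; a pose out of reach is approached as far as the arm can. A call with a gripper value outside its range is refused whole. "jaw" is the opening, from -1 (shut) to 1 (fully open), set as the call begins (left out, the last holds). The fingers move at their own pace and stop on an object; "force" is the grip in N (left out, the last holds). Time passes only in rows, so rows that repeat a pose let the fingers close. It gives the time, the measured TCP pose, the force, the opening and the grip force at its end, in the units of the state.
- get_state(): the state, without advancing time (a new reading comes with each control period).
- vision.grab_frame(name): name is "side" or "top" or "wrist"; returns (picture, depth): 480x640x3 uint8, red, green, blue; 480x640 float32, m along the optical axis (not along the pixel's ray), 0 where there is no reading.
- vision.get_calibration(name): a dict with "fx", "fy", "cx", "cy" (pixels), "k1" (the pictures are not rectified: a ray, as slopes to the right and down, at radius r is drawn at 1 + k1 r^2 times it, then the intrinsics apply), "rvec" (rotation vector, rad) and "tvec" (3), from world to camera coordinates, as OpenCV has them; the wrist camera has in their place "T_tool_cam" (4x4, takes a point from camera to tool coordinates, whose origin is the TCP and whose axes are the flange's). Camera axes: x right, y down, z forward; pixel columns grow to the right and rows downward; lengths in m; the calibration is good to about 2 mm. A picture is of the moment at which its call begins: read the wrist's pose just before it. get_calibration takes no time and is no camera call.
- ticket.hand_in(): hands the job in; it is judged then, once.
The state is a dict: "time": time; "joints": joint angles; "qvel": joint speeds; "joint_torque": joint torques, N m; "ee_pos": TCP position; "tcp_rot": TCP orientation; "contact_force": force on the tool from outside, world axes, zero at the start; "torque": the same for the moment, N m; "width": finger opening in m; "gripper_force": force on a finger pad.
Only numpy, scipy, OpenCV 4.12 (cv2) and the standard library are available. Lean on these libraries where they do the work, as an engineer would, in place of code of your own. Each camera call takes 0.05 s, during which the arm holds its last target. There are 200 camera calls.

## Working session

There is one attempt and no reset: what is moved stays moved. The work goes in short steps, Python scripts to look and compute and a tool call to move; the robot and the scene stay as the last step left them, time stands still between calls to the robot, and variables do not carry over. Pictures are saved under pics/ and viewed, at most 14 in all, crops included, and the job is handed in when it is done.

Besides the shell and the picture viewer there is one more tool, called after "Request:" by a JSON object that holds its "name" and its "arguments", one argument or row to a line. move_arm: Moves the arm, as the interface text tells. Its arguments: {"type":"object","properties":{"deltas":{"type":"array","items":{"type":"object","properties":{"dx":{"type":"number"},"dy":{"type":"number"},"dz":{"type":"number"},"spin":{"type":"number"}}}},"jaw":{"type":"number"},"force":{"type":"number"}},"required":["deltas"]}

```bash
mkdir -p pics; python3 - <<'E'
from rig import get_state, vision
import cv2,numpy as np
s=get_state();print({k:s[k] for k in('time','ee_pos','tcp_rot','width')})
for n in('top','side'):
    p,d=vision.grab_frame(n);cv2.imwrite(f'pics/{n}0.png',p[:,:,::-1]);np.savez(f'{n}0.npz',p=p,d=d)
    print(n,vision.get_calibration(n))
print(vision.get_calibration('wrist'))
E
```

```text
{'time': 0.0, 'ee_pos': array([0.25518306, 0.62467676, 0.22114106]), 'tcp_rot': array([-3.14040245e+00, -6.06424987e-05,  2.75377169e+00]), 'width': 0.08534946533884555}
top {'fx': 472.61835573892245, 'fy': 472.61835573892245, 'cx': 320.8915101374698, 'cy': 228.9784031500459, 'k1': -0.05499225187989181, 'rvec': array([ 2.1793444 , -2.13830578,  0.1652208 ]), 'tvec': array([-0.02225447,  0.51903253,  0.99183399])}
side {'fx': 584.8978841576973, 'fy': 584.8978841576973, 'cx': 323.2999450372611, 'cy': 242.80908903851272, 'k1': 0.0646404089684639, 'rvec': array([ 1.95039905,  0.69123074, -0.38628607]), 'tvec': array([-0.40971535, -0.12351406,  1.34941608])}
{'fx': 357.4137472008561, 'fy': 357.4137472008561, 'cx': 320.2126639030878, 'cy': 242.92260920107918, 'k1': -0.06682696211769716, 'T_tool_cam': array([[-9.34945730e-04, -9.48902863e-01, -3.15566923e-01,
         8.03743219e-02],
       [ 9.99999474e-01, -7.54274543e-04, -6.94660779e-04,
        -4.79695315e-04],
       [ 4.21141505e-04, -3.15567407e-01,  9.48903069e-01,
        -1.52739008e-01],
       [ 0.00000000e+00,  0.00000000e+00,  0.00000000e+00,
         1.00000000e+00]])}
```

View pics/top0.png

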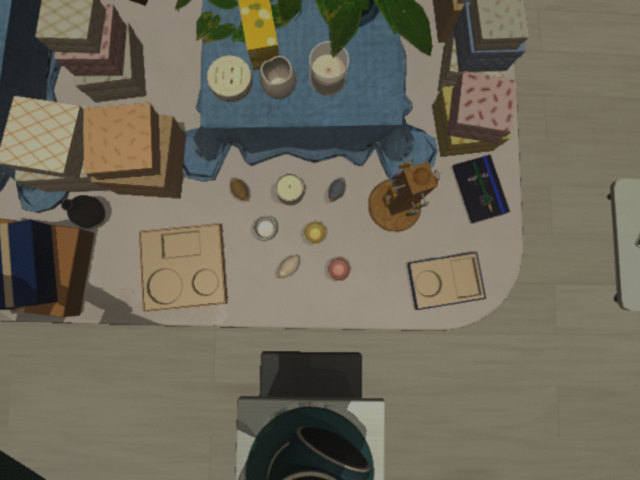

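View pics/side0.png

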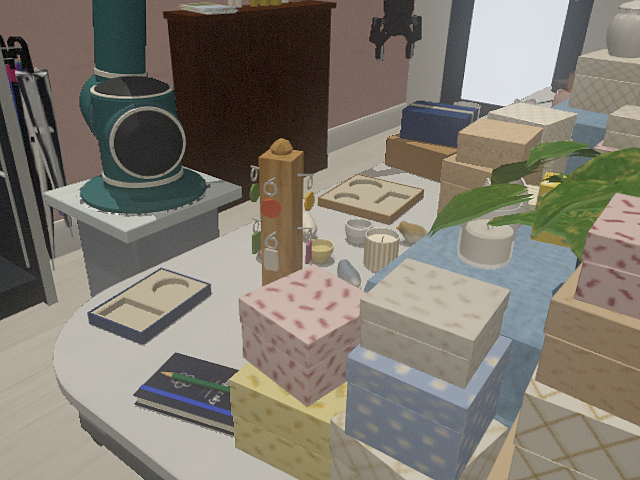

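The top view shows, as (column, row): brown bird (240,188), candle (290,188), blue bird (336,189), grey pot (265,229), yellow cup (316,232), white bird (289,266) and pink cup (339,268). The kraft tray is at (183,267), the blue tray at (447,280), and a tall tag stand at (400,195) is an obstacle.

```bash
cat > h.py <<'E'
import numpy as np,cv2
from rig import get_state,vision
from scipy.spatial.transform import Rotation as R
def cloud(n,d,s=None):
    c=vision.get_calibration(n);v,u=np.mgrid[:480,:640]
    K=np.array([[c['fx'],0,c['cx']],[0,c['fy'],c['cy']],[0,0,1]])
    q=cv2.undistortPoints(np.stack([u,v],-1).reshape(-1,1,2).astype(float),K,np.array([c['k1'],0,0,0,0.])).reshape(480,640,2)
    P=np.dstack([q*d[...,None],d])
    if n=='wrist':
        T=c['T_tool_cam'];P=P@T[:3,:3].T+T[:3,3]
        return P@R.from_euler('xyz',s['tcp_rot']).as_matrix().T+s['ee_pos']
    return (P-c['tvec'])@cv2.Rodrigues(c['rvec'])[0]
def pca(X):
    m=X.mean(0);w,V=np.linalg.eigh(np.cov((X-m).T));return np.arctan2(V[1,1],V[0,1])
E
python3 - <<'E'
from h import *
f=np.load('top0.npz');W=cloud('top',f['d']);Z=W[...,2]
ok=f['d']>0
print('table z',np.median(Z[300:315,250:400]),Z[300:315,250:400].std())
for n,(u,v,r) in dict(brown=(240,188,17),candle=(290,188,19),blueb=(336,189,17),pot=(265,229,17),yellow=(316,232,15),white=(289,266,17),pink=(339,268,15),stand=(405,195,42)).items():
    S=np.s_[v-r:v+r,u-r:u+r];m=(Z[S]>.012)&ok[S];X=W[S][m]
    if len(X)==0: print(n,'none',Z[S].max());continue
    (c,sz,a)=cv2.minAreaRect(X[:,:2].astype(np.float32)*1000)
    print(n,len(X),'mean',X[:,:2].mean(0).round(4),'zmax',np.percentile(X[:,2],98).round(4),'rect',np.round(c,1),np.round(sz,1),round(a,1),'pca',pca(X[:,:2]).round(3), 'rng',X.min(0).round(3),X.max(0).round(3))
for n,(u,v,r) in dict(kraft=(183,267,52),bluet=(447,280,45)).items():
    S=np.s_[v-r:v+r,u-r:u+r];m=((Z[S]>.010)&(Z[S]<.04)&ok[S]).astype(np.uint8)
    k,l,st,_=cv2.connectedComponentsWithStats(m);i=1+st[1:,4].argmax();X=W[S][l==i]
    print(n,len(X),[np.round(q,2) for q in cv2.minAreaRect(X[:,:2].astype(np.float32)*1000)],X[:,:2].mean(0))
E
```

```text
table z -0.0003093442418733222 0.0735031941606058
brown 302 mean [0.6044 0.1693] zmax 0.045 rect [605.7 169.7] [61.2 34.6] 45.5 pca -2.55 rng [0.579 0.151 0.02 ] [0.632 0.191 0.047]
candle 708 mean [0.6055 0.0591] zmax 0.0618 rect [607.1  59.1] [60.2 59.1] 74.4 pca -2.896 rng [0.577 0.029 0.012] [0.637 0.088 0.064]
blueb 288 mean [ 0.6087 -0.044 ] zmax 0.0447 rect [609.9 -44.4] [54.4 35.8] 0.0 pca 2.647 rng [ 0.583 -0.062  0.021] [ 0.637 -0.027  0.048]
pot 226 mean [0.525  0.1131] zmax 0.0395 rect [521.8 111.6] [51.4 52.2] 46.3 pca -2.629 rng [0.495 0.086 0.012] [0.548 0.137 0.042]
yellow 264 mean [0.516  0.0021] zmax 0.0337 rect [513.1   2.4] [49.  48.2] 0.7 pca -2.786 rng [ 0.489 -0.022  0.012] [0.538 0.027 0.035]
white 338 mean [0.4382 0.057 ] zmax 0.0451 rect [437.3  58.3] [33.9 61.1] 47.9 pca 2.44 rng [0.414 0.036 0.019] [0.463 0.08  0.046]
pink 259 mean [ 0.4351 -0.0524] zmax 0.0332 rect [434.7 -52.1] [48.7 49.1] 45.3 pca 3.05 rng [ 0.41  -0.075  0.012] [ 0.46  -0.027  0.037]
stand 3252 mean [ 0.5902 -0.1727] zmax 0.2804 rect [ 614.  -202.7] [175.7 192.3] 1.5 pca 2.938 rng [ 0.525 -0.297  0.012] [ 0.704 -0.105  0.286]
kraft 4507 [array([432.6 , 289.92]), array([178.06, 182.08]), np.float64(6.51)] [0.43460084 0.28719992]
bluet 2119 [array([ 413.89, -291.72]), array([105.85, 157.63]), np.float64(9.6)] [ 0.41195771 -0.28394221]
```

Request:
{"name": "move_arm", "arguments": {
  "deltas": [
    {"dx": 0.03, "dy": -0.06, "dz": 0.03, "spin": 0.1},
    {"dx": 0.055, "dy": -0.115, "dz": 0.03, "spin": 0.2},
    {"dx": 0.275, "dy": -0.565, "dz": 0.03, "spin": 0.388},
    {"dx": 0.275, "dy": -0.565, "dz": 0.03, "spin": 0.388},
    {"dx": 0.275, "dy": -0.565, "dz": 0.03, "spin": 0.388},
    {"dx": 0.275, "dy": -0.565, "dz": 0.03, "spin": 0.388},
    {"dx": 0.275, "dy": -0.565, "dz": 0.03, "spin": 0.388},
    {"dx": 0.275, "dy": -0.565, "dz": 0.03, "spin": 0.388},
    {"dx": 0.275, "dy": -0.565, "dz": 0.03, "spin": 0.388},
    {"dx": 0.275, "dy": -0.565, "dz": 0.03, "spin": 0.388}
  ]
}}

```text
time: 1.35
ee_pos: [0.5261, 0.0672, 0.2519]
tcp_rot: [3.142, 0.0, -3.141]
contact_force: [0.7, 0.8, -0.9]
width: 0.0853
gripper_force: 0.0
```

Request:
{"name": "move_arm", "arguments": {
  "deltas": [
    {"dx": 0},
    {"dx": 0},
    {"dx": 0},
    {"dx": 0}
  ]
}}

```text
invalid input
```

```bash
python3 - <<'E'
from h import *
s=get_state();p,d=vision.grab_frame('wrist');np.savez('w1.npz',p=p,d=d,**{k:s[k] for k in('ee_pos','tcp_rot')})
print(s['time'],s['ee_pos'],s['tcp_rot'],s['joints'])
cv2.imwrite('pics/w1.png',p[:,:,::-1])
f=np.load('side0.npz');W=cloud('side',f['d']);S=np.s_[0:75,360:430];X=W[S][f['d'][S]>0]
m=np.linalg.norm(X[:,:2]-[.255,.625],axis=1)<.09;X=X[m];print('open finger zmin rel TCP',np.sort(X[:,2])[:12].round(4)-.2211)
f=np.load('top0.npz');W=cloud('top',f['d'])
X=W[f['d']>0]; 
for a,b in((.03,.08),(.08,.15),(.15,.3)):
  m=(X[:,2]>a)&(X[:,2]<b)&(X[:,0]<.7)&(X[:,0]>.5)&(X[:,1]<-.08)&(X[:,1]>-.3);print(a,X[m].min(0),X[m].max(0))
E
```

```text
1.35 [0.52611397 0.06721406 0.25185918] [ 3.14152756e+00  1.99923273e-04 -3.14148260e+00] [ 7.89432680e-02 -2.07801743e-01  1.70641415e+00  4.92739064e-05
  1.64277582e+00 -1.49195957e+00]
open finger zmin rel TCP [0.0238 0.0239 0.0242 0.0243 0.0244 0.0246 0.0248 0.0249 0.0252 0.0254
 0.026  0.026 ]
0.03 [ 0.55223087 -0.29959948  0.03006712] [ 0.69996544 -0.14796188  0.07969031]
0.08 [ 0.53909766 -0.29957199  0.08011775] [ 0.69977569 -0.13408462  0.14983041]
0.15 [ 0.5375035  -0.22471862  0.15012435] [ 0.62364541 -0.13316477  0.28648498]
```

View pics/w1.png

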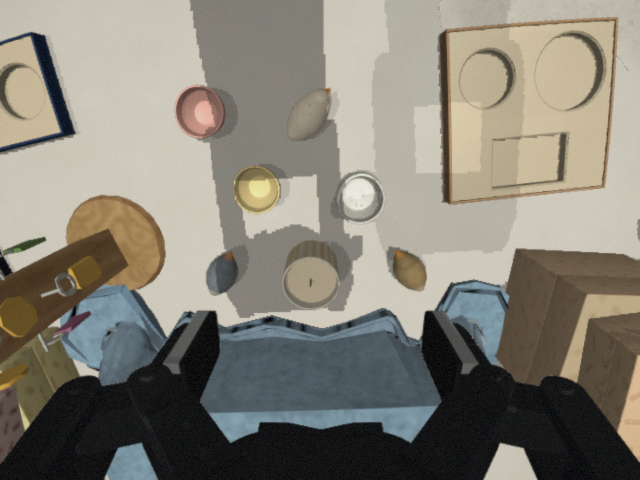

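The wrist view has up as −x and right as +y. It shows pink cup (200,111), white bird (309,114), yellow cup (257,189), pot (360,197), blue bird (222,272), candle (312,275), brown bird (408,270) and the whole kraft tray (530,110). The open fingertips are at (205,320) and (435,320).

```bash
cat >> h.py <<'E'
def rep(W,ok,objs,zt=.012):
    Z=W[...,2]
    for n,(u,v,r) in objs.items():
        S=np.s_[max(0,v-r):v+r,max(0,u-r):u+r];m=((Z[S]>zt)&(Z[S]<.1)&ok[S]).astype(np.uint8)
        k,l,st,_=cv2.connectedComponentsWithStats(m);i=1+st[1:,4].argmax();X=W[S][l==i]
        c,sz,a=cv2.minAreaRect(X[:,:2].astype(np.float32)*1000)
        ce,rr=cv2.minEnclosingCircle(X[:,:2].astype(np.float32)*1000)
        print(n,len(X),'mean',X[:,:2].mean(0).round(4),'rect',np.round(c,1),np.round(sz,1),round(a,1),'circ',np.round(ce,1),round(rr,1),'pca',np.degrees(pca(X[:,:2])).round(1),'z',np.percentile(X[:,2],[2,98]).round(4))
E
python3 - <<'E'
from h import *
f=np.load('w1.npz');s={k:f[k] for k in('ee_pos','tcp_rot')};d=f['d'];W=cloud('wrist',d,s);ok=d>0
print('table',np.median(W[40:100,260:280,2]),np.median(W[230:250,430:500,2]))
o=dict(pink=(200,111,36),white=(309,114,38),yellow=(257,189,34),pot=(360,197,32),blueb=(222,272,32),candle=(312,275,42),brown=(408,270,30))
rep(W,ok,o,.008)
Z=W[...,2]
for zt in(.015,.025): rep(W,ok,{k:o[k] for k in('blueb','brown','white')},zt)
# kraft
X=W[5:215,430:630];m=(X[...,2]>.013)&(X[...,2]<.04)
Y=X[m];print('tray',[np.round(q,2) for q in cv2.minAreaRect(Y[:,:2].astype(np.float32)*1000)])
for n,(u,v,r) in dict(cup=(487,79,35),candle=(570,70,45),bird=(530,160,48)).items():
    S=np.s_[max(0,v-r):v+r,u-r:u+r];m=((Z[S]<.0115)&ok[S]).astype(np.uint8);k,l,st,_=cv2.connectedComponentsWithStats(m)
    i=l[min(v,r),r];Y=W[S][l==i];print(n,i,len(Y),cv2.minAreaRect(Y[:,:2].astype(np.float32)*1000),np.median(Y[:,2]))
# fingers in tool coords
Rm=R.from_euler('xyz',s['tcp_rot']).as_matrix();T=(W-s['ee_pos'])@Rm
for u0,u1 in((150,222),(422,490)):
    q=T[300:400,u0:u1];q=q[(q[...,2]>-.08)&(q[...,2]<.1)&(W[300:400,u0:u1,2]>.15)];print('finger',q.min(0),np.percentile(q,[98,100],axis=0))
E
```

```text
table 0.0003665473690590837 0.0004686586721172614
pink 1763 mean [ 0.431  -0.0591] rect [432.  -54.8] [49.3 50.7] 71.2 circ [431.6 -55.5] 25.8 pca 167.6 z [0.0083 0.0322]
white 1660 mean [0.4357 0.0551] rect [435.9  55.6] [37.1 59.7] 29.0 circ [435.1  55.5] 31.8 pca 139.4 z [0.0243 0.0448]
yellow 1515 mean [ 0.5129 -0.0043] rect [511.   -1.5] [49.  50.2] 88.2 circ [511.   -2.2] 25.7 pca -169.7 z [0.0083 0.0321]
pot 1189 mean [0.5234 0.1105] rect [519.4 108. ] [51.5 51.6] 36.1 circ [519.2 108.1] 26.9 pca -163.9 z [0.0086 0.0383]
blueb 1017 mean [ 0.6044 -0.0446] rect [608.1 -47. ] [36.1 58.1] 89.9 circ [608.1 -47.8] 32.0 pca 155.7 z [0.0243 0.045 ]
candle 3166 mean [0.6017 0.0562] rect [604.3  56.1] [61.  60.7] 64.5 circ [604.9  56.3] 31.1 pca 176.3 z [0.0131 0.0611]
brown 1049 mean [0.6006 0.1658] rect [604.4 167.8] [59.1 37.2] 58.1 circ [603.9 168.2] 31.7 pca -145.2 z [0.0249 0.0448]
blueb 1017 mean [ 0.6044 -0.0446] rect [608.1 -47. ] [36.1 58.1] 89.9 circ [608.1 -47.8] 32.0 pca 155.7 z [0.0243 0.045 ]
brown 1049 mean [0.6006 0.1658] rect [604.4 167.8] [59.1 37.2] 58.1 circ [603.9 
[... 542 characters left out ...]
, 287.71]), array([176.95, 181.97]), np.float64(6.52)]
cup 1 2250 ((398.0121154785156, 237.6561279296875), (54.109500885009766, 53.2249870300293), 58.91497039794922) 0.006652532838327091
candle 1 3803 ((387.2841796875, 327.17181396484375), (71.98101806640625, 73.15080261230469), 74.70306396484375) 0.006632772823347066
bird 1 3233 ((480.761474609375, 296.04034423828125), (51.97990417480469, 80.3511734008789), 6.6258416175842285) 0.006720844198257803
finger [-0.0118576  -0.0574784  -0.07978497] [[ 0.0124832  -0.0400252  -0.02627954]
 [ 0.01581135 -0.03380551 -0.02298535]]
finger [-0.01200815  0.03204498 -0.07998449] [[ 0.01235758  0.05459098 -0.026402  ]
 [ 0.01565372  0.05592606 -0.02254169]]
```

Request:
{"name": "move_arm", "arguments": {
  "deltas": [
    {"dx": 0, "dy": 0},
    {"dx": 0, "dy": 0},
    {"dx": 0, "dy": 0},
    {"dx": 0, "dy": 0},
    {"dx": 0, "dy": 0}
  ],
  "jaw": 0.2
}}

```text
invalid input
```

```bash
cat >> h.py <<'E'
def look(name):
    s=get_state();p,d=vision.grab_frame('wrist');np.savez(name+'.npz',p=p,d=d,ee_pos=s['ee_pos'],tcp_rot=s['tcp_rot']);cv2.imwrite(f'pics/{name}.png',p[:,:,::-1])
    print(s['time'],s['ee_pos'],s['tcp_rot'],s['width']);return s,p,d,cloud('wrist',d,s)
E
cat > tips.py <<'E'
from h import *
import sys
s,p,d,W=look(sys.argv[1])
T=(W-s['ee_pos'])@R.from_euler('xyz',s['tcp_rot']).as_matrix()
m=(d>0)&(abs(T[...,0])<.02)&(abs(T[...,1])<.07)&(T[...,2]>-.09)&(T[...,2]<.04)
q=T[m];
for sg in(-1,1):
    a=q[q[:,1]*sg>0];print(sg,'ztop',np.sort(a[:,2])[-8:].round(4),'x',np.percentile(a[:,0],[1,99]),'ytips',a[a[:,2]>a[:,2].max()-.012][:,1].min(),a[a[:,2]>a[:,2].max()-.012][:,1].max())
E
python3 tips.py w2
```

```text
1.4 [0.52819333 0.06179458 0.25128766] [-3.13923477e+00  2.40239603e-05  3.13848157e+00] 0.08561584103846444
-1 ztop [-0.0236 -0.0236 -0.0236 -0.0234 -0.0233 -0.023  -0.0229 -0.0228] x [-0.01081373  0.01717392] ytips -0.05687158839687695 -0.04298074909053407
1 ztop [-0.0236 -0.0236 -0.0235 -0.0234 -0.0233 -0.0233 -0.0232 -0.0226] x [-0.01095562  0.01706877] ytips 0.041346134936943495 0.05513049516144174
```

Request:
{"name": "move_arm", "arguments": {
  "deltas": [
    {"dx": 0, "dy": 0, "dz": 0, "spin": 0},
    {"dx": 0, "dy": 0, "dz": 0, "spin": 0},
    {"dx": 0, "dy": 0, "dz": 0, "spin": 0},
    {"dx": 0, "dy": 0, "dz": 0, "spin": 0}
  ],
  "jaw": 0.2
}}

```text
time: 1.95
ee_pos: [0.5255, 0.07, 0.252]
tcp_rot: [3.142, 0.0, -3.14]
contact_force: [0.3, -0.9, -0.1]
width: 0.0512
gripper_force: 0.0
```

```bash
python3 tips.py w3; python3 - <<'E'
from h import *
f=np.load('w3.npz');s={k:f[k] for k in('ee_pos','tcp_rot')};d=f['d'];W=cloud('wrist',d,s);ok=d>0
o=dict(pink=(200,111,38),white=(309,114,40),yellow=(257,189,34),pot=(360,197,33),blueb=(222,272,32),candle=(312,275,42),brown=(408,270,30))
rep(W,ok,o,.008)
X=W[5:215,430:635];m=(X[...,2]>.013)&(X[...,2]<.04)
Y=X[m];print('tray',[np.round(q,2) for q in cv2.minAreaRect(Y[:,:2].astype(np.float32)*1000)])
E
```

```text
1.95 [0.52548191 0.07000021 0.25199205] [ 3.14158057e+00  2.26274113e-04 -3.14011094e+00] 0.05124173525089647
-1 ztop [-0.0138 -0.0136 -0.0135 -0.0133 -0.0133 -0.013  -0.013  -0.013 ] x [-0.01107421  0.01724448] ytips -0.04007282715900102 -0.02615766497277804
1 ztop [-0.014  -0.0139 -0.0139 -0.0138 -0.0133 -0.0131 -0.013  -0.0128] x [-0.01107547  0.01721646] ytips 0.02435625330832894 0.03807058751379986
pink 1771 mean [ 0.4309 -0.0592] rect [431.8 -54.9] [49.1 50.5] 67.3 circ [431.4 -55.4] 25.8 pca 166.1 z [0.0083 0.0322]
white 1648 mean [0.4356 0.0553] rect [435.4  54.8] [43.1 51.5] 88.5 circ [435.9  56.7] 31.8 pca 140.1 z [0.0247 0.0448]
yellow 1474 mean [ 0.5129 -0.0044] rect [510.7  -1.8] [50.  49.9] 41.3 circ [511.   -2.2] 25.8 pca -169.7 z [0.0083 0.0323]
pot 1219 mean [0.5227 0.1107] rect [518.7 108.3] [52.3 51.2] 1.2 circ [519.1 108.5] 26.6 pca -170.7 z [0.0083 0.0384]
blueb 1016 mean [ 0.6044 -0.0447] rect [608.  -47.6] [35.8 59.1] 84.6 circ [607.4 -47.7] 31.5 pca 154.7 z [0.0243 0.0449]
candle 3166 mean [0.6017 0.0563] rect [604.5  56.3] [60.2 61.4] 89.9 circ [604.7  56.1] 31.0 pca 175.1 z [0.0131 0.0612]
brown 1026 mean [0.6008 0.1662] rect [604.4 168.6] [55.5 39.5] 2.4 circ [604.7 167.3] 31.8 pca -146.6 z [0.0244 0.0446]
tray [array([430.59, 287.99]), array([176.99, 182.34]), np.float64(6.64)]
```

Request:
{"name": "move_arm", "arguments": {
  "deltas": [
    {"dx": 0.05, "dy": -0.009, "dz": 0, "spin": 0},
    {"dx": 0.079, "dy": -0.014, "dz": 0, "spin": 0},
    {"dx": 0.079, "dy": -0.014, "dz": -0.03, "spin": 0},
    {"dx": 0.079, "dy": -0.014, "dz": -0.08, "spin": 0},
    {"dx": 0.079, "dy": -0.014, "dz": -0.13, "spin": 0},
    {"dx": 0.079, "dy": -0.014, "dz": -0.17, "spin": 0},
    {"dx": 0.079, "dy": -0.014, "dz": -0.2, "spin": 0},
    {"dx": 0.079, "dy": -0.014, "dz": -0.212, "spin": 0},
    {"dx": 0.079, "dy": -0.014, "dz": -0.212, "spin": 0},
    {"dx": 0.079, "dy": -0.014, "dz": -0.212, "spin": 0}
  ],
  "jaw": 1
}}

```text
time: 3.25
ee_pos: [0.6054, 0.0554, 0.0414]
tcp_rot: [3.142, 0.002, -3.141]
contact_force: [-0.4, 0.2, 0.9]
width: 0.0854
gripper_force: 0.0
```

```bash
python3 tips.py w4; python3 - <<'E'
from h import *
s=get_state();p,d=vision.grab_frame('side');W=cloud('side',d)
cv2.imwrite('pics/s4.png',cv2.resize(p[120:330,270:510,::-1],None,fx=3,fy=2.8))
E
```

```text
3.25 [0.60541128 0.05535981 0.04143526] [ 3.14151202e+00  1.89655229e-03 -3.14129778e+00] 0.08541469855480453
-1 ztop [0.04 0.04 0.04 0.04 0.04 0.04 0.04 0.04] x [-0.01840156  0.01856446] ytips -0.06992338379251259 -0.02286213509214531
1 ztop [0.04 0.04 0.04 0.04 0.04 0.04 0.04 0.04] x [-0.01840554  0.01840298] ytips 0.024563271965957777 0.06999149004988606
```

View pics/s4.png

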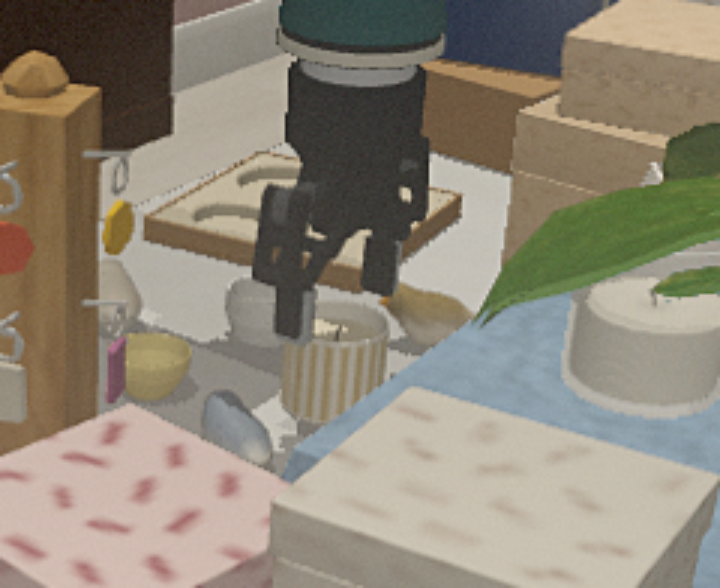

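The side view shows the open fingertips level with the candle's rim with the TCP at 41 mm. The tips are therefore about 23 mm behind the TCP when open and 13 mm behind at 51 mm, so I'll use these measured offsets instead of the stated ones.

Request:
{"name": "move_arm", "arguments": {
  "deltas": [
    {"dx": 0, "dy": 0, "dz": -0.02, "spin": 0},
    {"dx": 0, "dy": 0, "dz": -0.034, "spin": 0},
    {"dx": 0, "dy": 0, "dz": -0.034, "spin": 0},
    {"dx": 0, "dy": 0, "dz": -0.034, "spin": 0}
  ]
}}

```text
time: 3.85
ee_pos: [0.6048, 0.0552, 0.0059]
tcp_rot: [-3.142, -0.0, -3.141]
contact_force: [-0.1, 0.8, 0.7]
width: 0.0852
gripper_force: 0.0
```

Request:
{"name": "move_arm", "arguments": {
  "deltas": [
    {"dx": 0, "dy": 0, "dz": 0, "spin": 0},
    {"dx": 0, "dy": 0, "dz": 0, "spin": 0},
    {"dx": 0, "dy": 0, "dz": 0, "spin": 0},
    {"dx": 0, "dy": 0, "dz": 0, "spin": 0},
    {"dx": 0, "dy": 0, "dz": 0, "spin": 0},
    {"dx": 0, "dy": 0, "dz": 0, "spin": 0}
  ],
  "jaw": -0.1,
  "force": 40
}}

```text
time: 4.6
ee_pos: [0.6051, 0.0554, 0.0067]
tcp_rot: [3.141, 0.001, -3.141]
contact_force: [-1.3, 1.6, 5.5]
width: 0.0599
gripper_force: 44.0
```

Request:
{"name": "move_arm", "arguments": {
  "deltas": [
    {"dx": 0, "dy": 0, "dz": 0.03, "spin": 0},
    {"dx": 0, "dy": 0, "dz": 0.08, "spin": 0},
    {"dx": -0.02, "dy": 0.025, "dz": 0.08, "spin": 0},
    {"dx": -0.055, "dy": 0.07, "dz": 0.08, "spin": 0},
    {"dx": -0.09, "dy": 0.113, "dz": 0.08, "spin": 0},
    {"dx": -0.125, "dy": 0.156, "dz": 0.08, "spin": 0},
    {"dx": -0.16, "dy": 0.2, "dz": 0.08, "spin": 0},
    {"dx": -0.195, "dy": 0.242, "dz": 0.08, "spin": 0},
    {"dx": -0.2165, "dy": 0.2685, "dz": 0.08, "spin": 0},
    {"dx": -0.2165, "dy": 0.2685, "dz": 0.08, "spin": 0}
  ]
}}

```text
time: 5.85
ee_pos: [0.3868, 0.3251, 0.0858]
tcp_rot: [3.141, -0.0, -3.139]
contact_force: [-0.4, -0.2, -1.3]
width: 0.06
gripper_force: 44.3
```

```bash
python3 - <<'E'
from h import *
s,p,d,W=look('w5');print(s['joints'],s['gripper_force'])
E
```

```text
5.85 [0.38680394 0.3250645  0.08580784] [ 3.14149382e+00 -1.73382321e-04 -3.13852379e+00] 0.06000202882237174
[ 6.48286454e-01 -1.89835131e-01  1.96252778e+00  1.87030845e-04
  1.36897909e+00 -9.25616222e-01] 44.29226360429311
```

View pics/w5.png

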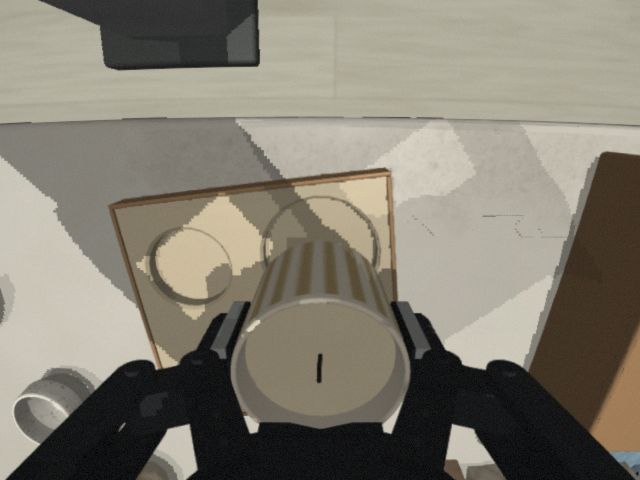

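The candle is held upright at (320,330) over the large round well at (322,240). Lowering it now.

Request:
{"name": "move_arm", "arguments": {
  "deltas": [
    {"dx": 0, "dy": 0, "dz": -0.03, "spin": 0},
    {"dx": 0, "dy": 0, "dz": -0.05, "spin": 0},
    {"dx": 0, "dy": 0, "dz": -0.06, "spin": 0},
    {"dx": 0, "dy": 0, "dz": -0.068, "spin": 0},
    {"dx": 0, "dy": 0, "dz": -0.073, "spin": 0},
    {"dx": 0, "dy": 0, "dz": -0.073, "spin": 0},
    {"dx": 0, "dy": 0, "dz": -0.073, "spin": 0}
  ]
}}

```text
time: 6.78
ee_pos: [0.3883, 0.3239, 0.0133]
tcp_rot: [3.141, 0.0, -3.141]
contact_force: [0.1, 0.0, -1.6]
width: 0.0596
gripper_force: 44.3
```

Request:
{"name": "move_arm", "arguments": {
  "deltas": [
    {"dx": 0, "dy": 0, "dz": -0.001, "spin": 0},
    {"dx": 0, "dy": 0, "dz": -0.001, "spin": 0}
  ]
}}

```text
time: 7.02
ee_pos: [0.3884, 0.324, 0.0127]
tcp_rot: [3.141, 0.001, -3.141]
contact_force: [-3.5, -1.6, 6.2]
width: 0.0596
gripper_force: 44.9
```

Request:
{"name": "move_arm", "arguments": {
  "deltas": [
    {"dx": 0, "dy": 0, "dz": 0, "spin": 0},
    {"dx": 0, "dy": 0, "dz": 0, "spin": 0},
    {"dx": 0, "dy": 0, "dz": 0, "spin": 0},
    {"dx": 0, "dy": 0, "dz": 0.02, "spin": 0},
    {"dx": 0, "dy": 0, "dz": 0.06, "spin": 0},
    {"dx": 0, "dy": 0, "dz": 0.12, "spin": 0},
    {"dx": 0.02, "dy": -0.03, "dz": 0.16, "spin": 0},
    {"dx": 0.05, "dy": -0.06, "dz": 0.2, "spin": 0},
    {"dx": 0.05, "dy": -0.06, "dz": 0.2, "spin": 0},
    {"dx": 0.05, "dy": -0.06, "dz": 0.2, "spin": 0}
  ],
  "jaw": 1
}}

```text
time: 8.28
ee_pos: [0.4379, 0.2637, 0.2111]
tcp_rot: [-3.141, -0.001, 3.141]
contact_force: [-0.5, 0.3, -0.8]
width: 0.0855
gripper_force: 0.0
```

```bash
python3 - <<'E'
from h import *
s,p,d,W=look('w6')
cv2.imwrite('pics/w6.png',p[:,:,::-1])
E
```

```text
8.275 [0.43789477 0.26373042 0.21110937] [-3.14133011e+00 -8.51508577e-04  3.14129159e+00] 0.08551518928912852
```

View pics/w6.png

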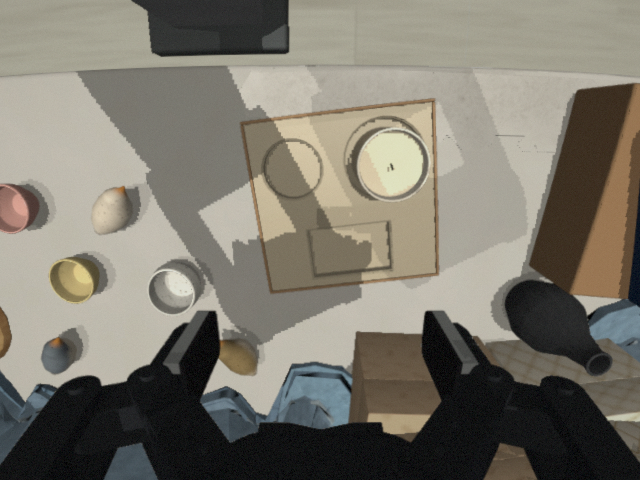

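The candle stands in its well at (392,162). The cup well is at (292,167) and the bird well at (350,247).

```bash
python3 - <<'E'
from h import *
f=np.load('w6.npz');s={k:f[k] for k in('ee_pos','tcp_rot')};d=f['d'];W=cloud('wrist',d,s);ok=d>0;Z=W[...,2]
X=W[90:305,232:450];m=(X[...,2]>.014)&(X[...,2]<.03);Y=X[m];c,sz,a=cv2.minAreaRect(Y[:,:2].astype(np.float32)*1000);print('tray',c,sz,a)
c=np.array(c);ang=np.radians(a if a<45 else a-90);Rm=np.array([[np.cos(ang),-np.sin(ang)],[np.sin(ang),np.cos(ang)]])
for n,l in dict(candle=(-38,41),cup=(-38,-48),bird=(50,0)).items(): print(n,c+Rm@l)
for n,(u,v,r) in dict(cup=(292,167,36),bird=(350,247,46)).items():
    S=np.s_[v-r:v+r,u-r:u+r];m=((Z[S]<.0115)&ok[S]).astype(np.uint8);k,l,st,_=cv2.connectedComponentsWithStats(m);Y=W[S][l==l[r,r]];print(n,cv2.minAreaRect(Y[:,:2].astype(np.float32)*1000))
rep(W,ok,dict(candle=(392,162,48)),.03)
rep(W,ok,dict(yellow=(73,279,34),brown=(237,355,30)),.01)
E
```

```text
tray (430.3053894042969, 287.81719970703125) (176.0703582763672, 180.8840789794922) 6.810425758361816
candle [387.71154878 324.02168481]
cup [398.26558265 235.64967357]
bird [479.95258673 293.74643221]
cup ((398.3431091308594, 235.41644287109375), (55.12150573730469, 55.42690658569336), 15.725676536560059)
bird ((481.15472412109375, 294.1282958984375), (50.76932144165039, 82.64685821533203), 7.15438175201416)
candle 4596 mean [0.3886 0.3235] rect [388.7 322.5] [61.1 60.4] 64.6 circ [388.9 323. ] 31.2 pca 61.4 z [0.0424 0.0673]
yellow 1535 mean [ 0.5124 -0.0057] rect [ 5.105e+02 -5.000e-01] [49.9 50.7] 72.6 circ [510.8  -1.5] 26.1 pca 124.1 z [0.0106 0.0322]
brown 1136 mean [0.5984 0.1727] rect [603.7 169.9] [57.1 33.1] 53.5 circ [604.  169.2] 30.5 pca -148.1 z [0.0161 0.0448]
```

Request:
{"name": "move_arm", "arguments": {
  "deltas": [
    {"dx": 0.008, "dy": -0.03, "dz": 0, "spin": -0.18},
    {"dx": 0.016, "dy": -0.06, "dz": -0.01, "spin": -0.36},
    {"dx": 0.024, "dy": -0.09, "dz": -0.02, "spin": -0.54},
    {"dx": 0.032, "dy": -0.12, "dz": -0.03, "spin": -0.72},
    {"dx": 0.042, "dy": -0.155, "dz": -0.04, "spin": -0.9},
    {"dx": 0.053, "dy": -0.195, "dz": -0.05, "spin": -1.08},
    {"dx": 0.064, "dy": -0.235, "dz": -0.05, "spin": -1.26},
    {"dx": 0.073, "dy": -0.266, "dz": -0.05, "spin": -1.44},
    {"dx": 0.073, "dy": -0.266, "dz": -0.05, "spin": -1.45},
    {"dx": 0.073, "dy": -0.266, "dz": -0.05, "spin": -1.45}
  ]
}}

```text
time: 9.57
ee_pos: [0.5107, -0.0014, 0.161]
tcp_rot: [-3.14, -0.0, 1.694]
contact_force: [0.1, -0.2, -0.5]
width: 0.0857
gripper_force: 0.0
```

```bash
python3 - <<'E'
from h import *
s,p,d,W=look('w7');ok=d>0;Z=W[...,2]
m=(np.hypot(W[...,0]-.511,W[...,1]+.0015)<.045)&(Z>.01)&(Z<.05)&ok;print(m.sum());X=W[m]
print(X[:,:2].min(0),X[:,:2].max(0),cv2.minEnclosingCircle(X[:,:2].astype(np.float32)*1000))
m=(np.hypot(W[...,0]-.604,W[...,1]-.168)<.045)&(Z>.01)&(Z<.06)&ok;X=W[m];print('brown',len(X),cv2.minAreaRect(X[:,:2].astype(np.float32)*1000),np.degrees(pca(X[:,:2])),np.mean(X,0))
E
```

```text
9.575 [ 0.51070762 -0.00136581  0.16102156] [-3.14028545e+00 -4.92264011e-04  1.69423611e+00] 0.08567947399549602
2135
[ 0.48556118 -0.02548084] [0.53639454 0.02383262] ((510.97607421875, -1.603609561920166), 25.597000122070312)
brown 2577 ((605.07275390625, 165.54827880859375), (58.04708480834961, 31.951766967773438), 8.437433242797852) -154.6996488118266 [0.60083438 0.16318902 0.03672093]
```

Request:
{"name": "move_arm", "arguments": {
  "deltas": [
    {"dx": 0, "dy": 0, "dz": -0.05, "spin": 0},
    {"dx": 0, "dy": 0, "dz": -0.1, "spin": 0},
    {"dx": 0, "dy": 0, "dz": -0.135, "spin": 0},
    {"dx": 0, "dy": 0, "dz": -0.153, "spin": 0},
    {"dx": 0, "dy": 0, "dz": -0.159, "spin": 0},
    {"dx": 0, "dy": 0, "dz": -0.159, "spin": 0},
    {"dx": 0, "dy": 0, "dz": -0.159, "spin": 0}
  ]
}}

```text
time: 10.5
ee_pos: [0.5119, -0.0022, 0.0042]
tcp_rot: [3.14, 0.0, 1.692]
contact_force: [0.2, -0.1, 0.6]
width: 0.0854
gripper_force: 0.0
```

Request:
{"name": "move_arm", "arguments": {
  "deltas": [
    {"dx": 0, "dy": 0, "dz": 0, "spin": 0},
    {"dx": 0, "dy": 0, "dz": 0, "spin": 0},
    {"dx": 0, "dy": 0, "dz": 0, "spin": 0},
    {"dx": 0, "dy": 0, "dz": 0, "spin": 0},
    {"dx": 0, "dy": 0, "dz": 0, "spin": 0},
    {"dx": 0, "dy": 0, "dz": 0, "spin": 0}
  ],
  "jaw": -0.2,
  "force": 25
}}

```text
time: 11.25
ee_pos: [0.5115, -0.0023, 0.0036]
tcp_rot: [3.141, 0.0, 1.692]
contact_force: [-2.7, -0.3, 7.9]
width: 0.0485
gripper_force: 24.8
```

Request:
{"name": "move_arm", "arguments": {
  "deltas": [
    {"dx": 0, "dy": 0, "dz": 0.01, "spin": 0},
    {"dx": 0, "dy": 0, "dz": 0.05, "spin": 0},
    {"dx": 0, "dy": 0, "dz": 0.07, "spin": 0},
    {"dx": 0, "dy": 0, "dz": 0.07, "spin": 0}
  ]
}}

```text
time: 11.75
ee_pos: [0.512, -0.0023, 0.0744]
tcp_rot: [3.139, 0.0, 1.692]
contact_force: [0.4, -1.0, -1.4]
width: 0.0491
gripper_force: 26.3
```

```bash
python3 - <<'E'
from h import *
s,p,d,W=look('w8')
E
```

```text
11.75 [ 0.51196058 -0.00226955  0.07437008] [3.13880096e+00 4.76878840e-04 1.69179666e+00] 0.04907672978874722
```

View pics/w8.png

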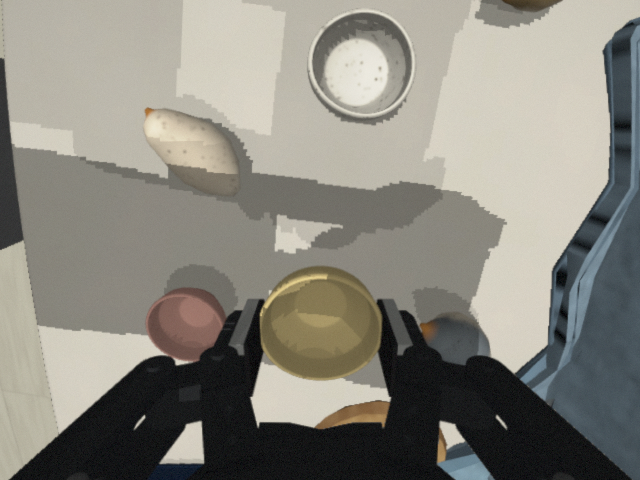

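The yellow cup is held upright and centred at (320,322).

Request:
{"name": "move_arm", "arguments": {
  "deltas": [
    {"dx": -0.01, "dy": 0.02, "dz": 0.01, "spin": 0},
    {"dx": -0.03, "dy": 0.063, "dz": 0.01, "spin": 0},
    {"dx": -0.053, "dy": 0.111, "dz": 0.01, "spin": 0},
    {"dx": -0.076, "dy": 0.159, "dz": 0.01, "spin": 0},
    {"dx": -0.097, "dy": 0.204, "dz": 0.01, "spin": 0},
    {"dx": -0.1127, "dy": 0.237, "dz": 0.01, "spin": 0},
    {"dx": -0.1127, "dy": 0.237, "dz": 0, "spin": 0},
    {"dx": -0.1127, "dy": 0.237, "dz": -0.02, "spin": 0},
    {"dx": -0.1127, "dy": 0.237, "dz": -0.042, "spin": 0},
    {"dx": -0.1127, "dy": 0.237, "dz": -0.042, "spin": 0}
  ]
}}

```text
time: 13.05
ee_pos: [0.3974, 0.2334, 0.0283]
tcp_rot: [-3.138, 0.002, 1.691]
contact_force: [0.6, 0.5, -0.7]
width: 0.0486
gripper_force: 26.3
```

Request:
{"name": "move_arm", "arguments": {
  "deltas": [
    {"dx": 0, "dy": 0, "dz": -0.01, "spin": 0},
    {"dx": 0, "dy": 0, "dz": -0.017, "spin": 0},
    {"dx": 0, "dy": 0, "dz": -0.021, "spin": 0},
    {"dx": 0, "dy": 0, "dz": -0.021, "spin": 0},
    {"dx": 0, "dy": 0, "dz": -0.021, "spin": 0}
  ]
}}

```text
time: 13.68
ee_pos: [0.3986, 0.2348, 0.01]
tcp_rot: [3.141, -0.0, 1.692]
contact_force: [-0.4, -0.1, -1.2]
width: 0.0487
gripper_force: 26.3
```

Request:
{"name": "move_arm", "arguments": {
  "deltas": [
    {"dx": 0, "dy": 0, "dz": -0.001, "spin": 0},
    {"dx": 0, "dy": 0, "dz": -0.001, "spin": 0},
    {"dx": 0, "dy": 0, "dz": -0.001, "spin": 0}
  ]
}}

```text
time: 14.05
ee_pos: [0.3987, 0.2349, 0.0096]
tcp_rot: [3.141, -0.0, 1.692]
contact_force: [-4.1, -2.5, 9.6]
width: 0.0492
gripper_force: 26.8
```

Request:
{"name": "move_arm", "arguments": {
  "deltas": [
    {"dx": 0, "dy": 0, "dz": 0, "spin": 0},
    {"dx": 0, "dy": 0, "dz": 0, "spin": 0},
    {"dx": 0, "dy": 0, "dz": 0.01, "spin": 0},
    {"dx": 0, "dy": 0, "dz": 0.06, "spin": 0},
    {"dx": 0, "dy": 0, "dz": 0.12, "spin": 0},
    {"dx": 0, "dy": 0, "dz": 0.17, "spin": 0},
    {"dx": 0, "dy": 0, "dz": 0.17, "spin": 0}
  ],
  "jaw": 0.55
}}

```text
time: 14.92
ee_pos: [0.3997, 0.2354, 0.1837]
tcp_rot: [3.135, -0.002, 1.692]
contact_force: [-0.7, -0.2, -0.4]
width: 0.0663
gripper_force: 0.0
```

```bash
python3 - <<'E'
from h import *
s,p,d,W=look('w9');ok=d>0;Z=W[...,2]
m=(np.hypot(W[...,0]-.3985,W[...,1]-.2355)<.04)&(Z>.024)&(Z<.06)&ok;X=W[m];print('cup',len(X),cv2.minEnclosingCircle(X[:,:2].astype(np.float32)*1000),np.percentile(X[:,2],[5,50,98]))
f=np.load('top0.npz');T=cloud('top',f['d']);X=T[f['d']>0]
for x in np.arange(.60,.76,.04):
  print(round(x,2),[(round(y,2),round(float(np.percentile(q,98)),3)) for y in np.arange(.02,.34,.04) if len(q:=X[(abs(X[:,0]-x)<.02)&(abs(X[:,1]-y)<.02)][:,2])])
E
```

```text
14.925 [0.3996896  0.23540354 0.18366976] [ 3.13525575e+00 -2.33687169e-03  1.69184669e+00] 0.0662659918782402
cup 1088 ((398.96343994140625, 235.60357666015625), 25.59699058532715) [0.02448895 0.03314924 0.03810205]
0.6 [(np.float64(0.02), 0.06), (np.float64(0.06), 0.061), (np.float64(0.1), 0.061), (np.float64(0.14), 0.043), (np.float64(0.18), 0.045), (np.float64(0.22), 0.004), (np.float64(0.26), 0.005), (np.float64(0.3), 0.191)]
0.64 [(np.float64(0.02), 0.052), (np.float64(0.06), 0.062), (np.float64(0.1), 0.056), (np.float64(0.14), 0.004), (np.float64(0.18), 0.034), (np.float64(0.22), 0.017), (np.float64(0.26), 0.019), (np.float64(0.3), 0.192)]
0.68 [(np.float64(0.02), 0.024), (np.float64(0.06), 0.021), (np.float64(0.1), 0.021), (np.float64(0.14), 0.036), (np.float64(0.18), 0.019), (np.float64(0.22), 0.076), (np.float64(0.26), 0.067), (np.float64(0.3), 0.191)]
0.72 [(np.float64(0.02), 0.123), (np.float64(0.06), 0.123), (np.float64(0.1), 0.123), (np.float64(0.14), 0.123), (np.float64(0.18), 0.123), (np.float64(0.22), 0.123), (np.float64(0.26), 0.121), (np.float64(0.3), 0.134)]
0.76 [(np.float64(0.02), 0.124), (np.float64(0.06), 0.204), (np.float64(0.1), 0.199), (np.float64(0.14), 0.152), (np.float64(0.18), 0.157), (np.float64(0.22), 0.155), (np.float64(0.26), 0.124), (np.float64(0.3), 0.02)]
```

The yellow cup is seated, with its top at 38 mm and its centre within 1 mm of the well's. Next is the brown bird, approached with the camera towards the robot, clear of the platform behind.

Request:
{"name": "move_arm", "arguments": {
  "deltas": [
    {"dx": 0.01, "dy": -0.02, "dz": 0, "spin": 0.18},
    {"dx": 0.03, "dy": -0.04, "dz": 0, "spin": 0.36},
    {"dx": 0.05, "dy": -0.06, "dz": 0, "spin": 0.54},
    {"dx": 0.075, "dy": -0.0675, "dz": 0, "spin": 0.72},
    {"dx": 0.1, "dy": -0.0675, "dz": 0, "spin": 0.9},
    {"dx": 0.125, "dy": -0.0675, "dz": 0, "spin": 1.08},
    {"dx": 0.15, "dy": -0.0675, "dz": 0, "spin": 1.26},
    {"dx": 0.17, "dy": -0.0675, "dz": 0, "spin": 1.44},
    {"dx": 0.19, "dy": -0.0675, "dz": 0, "spin": 1.62},
    {"dx": 0.2, "dy": -0.0675, "dz": 0, "spin": 1.8}
  ]
}}

```text
time: 16.23
ee_pos: [0.5987, 0.1671, 0.177]
tcp_rot: [3.141, -0.003, -2.786]
contact_force: [-0.7, 1.0, 0.3]
width: 0.0662
gripper_force: 0.0
```

Request:
{"name": "move_arm", "arguments": {
  "deltas": [
    {"dx": 0.006, "dy": 0, "dz": -0.01, "spin": 0.18},
    {"dx": 0.006, "dy": 0, "dz": -0.02, "spin": 0.26},
    {"dx": 0.006, "dy": 0, "dz": -0.02, "spin": 0.26},
    {"dx": 0.006, "dy": 0, "dz": -0.02, "spin": 0.26}
  ]
}}

```text
time: 16.73
ee_pos: [0.6043, 0.1673, 0.1587]
tcp_rot: [3.141, -0.0, -2.533]
contact_force: [0.7, -0.2, 0.0]
width: 0.0663
gripper_force: 0.0
```

```bash
python3 - <<'E'
from h import *
s,p,d,W=look('w10');ok=d>0;Z=W[...,2]
for zt in(.012,.025,.03):
    m=(np.hypot(W[...,0]-.604,W[...,1]-.168)<.045)&(Z>zt)&(Z<.06)&ok;X=W[m];print('brown',len(X),cv2.minAreaRect(X[:,:2].astype(np.float32)*1000),np.degrees(pca(X[:,:2])),np.mean(X,0))
E
```

```text
16.725 [0.60430244 0.16725074 0.1586906 ] [ 3.14134957e+00 -4.76403591e-04 -2.53335348e+00] 0.06632989487228609
brown 2120 ((603.899658203125, 168.13156127929688), (63.34262466430664, 34.554447174072266), 34.518619537353516) -145.90376657478285 [0.60217494 0.16694236 0.03591754]
brown 2074 ((603.949951171875, 168.34425354003906), (47.976402282714844, 44.549808502197266), 76.65999603271484) -145.81121435641396 [0.60185339 0.16681397 0.03618437]
brown 1828 ((600.744873046875, 165.66636657714844), (55.31930160522461, 30.405399322509766), 35.85703659057617) -145.8484450389936 [0.60015149 0.16567258 0.03732383]
```

View pics/w10.png

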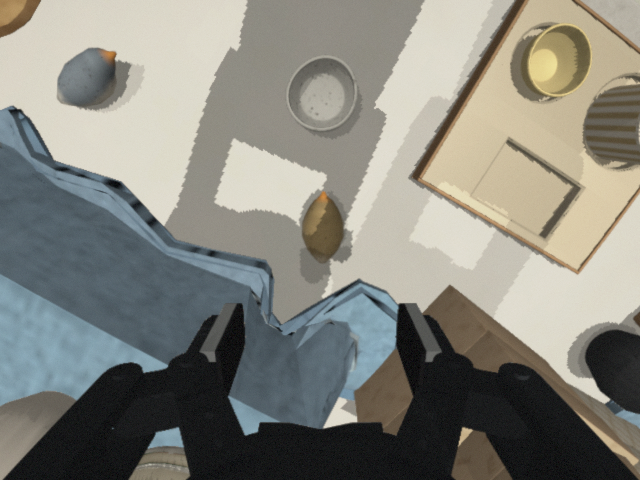

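The brown bird at (322,227) lines up with the jaws, long axis at 34.5°, and there is clear space on both sides.

Request:
{"name": "move_arm", "arguments": {
  "deltas": [
    {"dx": 0, "dy": 0.0005, "dz": -0.05, "spin": 0},
    {"dx": 0, "dy": 0.0005, "dz": -0.1, "spin": 0},
    {"dx": 0, "dy": 0.0005, "dz": -0.135, "spin": 0},
    {"dx": 0, "dy": 0.0005, "dz": -0.15, "spin": 0},
    {"dx": 0, "dy": 0.0005, "dz": -0.155, "spin": 0},
    {"dx": 0, "dy": 0.0005, "dz": -0.155, "spin": 0},
    {"dx": 0, "dy": 0.0005, "dz": -0.155, "spin": 0}
  ]
}}

```text
time: 17.65
ee_pos: [0.6052, 0.1679, 0.0054]
tcp_rot: [-3.141, 0.002, -2.531]
contact_force: [-0.8, 0.1, -1.1]
width: 0.0663
gripper_force: 0.0
```

Request:
{"name": "move_arm", "arguments": {
  "deltas": [
    {"dx": 0, "dy": 0, "dz": 0, "spin": 0},
    {"dx": 0, "dy": 0, "dz": 0, "spin": 0},
    {"dx": 0, "dy": 0, "dz": 0, "spin": 0},
    {"dx": 0, "dy": 0, "dz": 0, "spin": 0},
    {"dx": 0, "dy": 0, "dz": 0, "spin": 0},
    {"dx": 0, "dy": 0, "dz": 0, "spin": 0}
  ],
  "jaw": -0.5,
  "force": 25
}}

```text
time: 18.4
ee_pos: [0.6048, 0.1679, 0.0045]
tcp_rot: [-3.141, 0.001, -2.531]
contact_force: [-2.2, 1.9, 5.8]
width: 0.0341
gripper_force: 24.8
```

Request:
{"name": "move_arm", "arguments": {
  "deltas": [
    {"dx": 0, "dy": 0, "dz": 0.01, "spin": 0},
    {"dx": 0, "dy": 0, "dz": 0.05, "spin": 0},
    {"dx": 0, "dy": 0, "dz": 0.08, "spin": 0},
    {"dx": 0, "dy": 0, "dz": 0.08, "spin": 0}
  ]
}}

```text
time: 18.9
ee_pos: [0.6056, 0.168, 0.0871]
tcp_rot: [-3.14, 0.004, -2.531]
contact_force: [-0.2, -0.3, -0.1]
width: 0.0342
gripper_force: 25.2
```

```bash
python3 - <<'E'
from h import *
s,p,d,W=look('w11')
E
```

```text
18.9 [0.60560576 0.16795944 0.08706113] [-3.13991161  0.00379743 -2.53136107] 0.0342355606446736
```

View pics/w11.png

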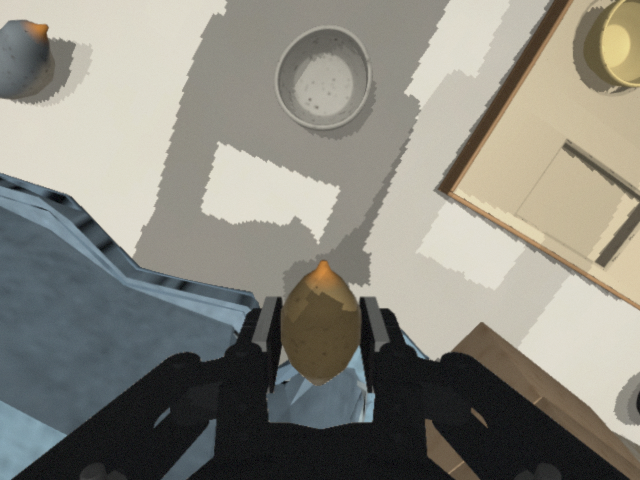

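The brown bird is held straight between the pads at (320,320). Carrying it to the oblong well.

Request:
{"name": "move_arm", "arguments": {
  "deltas": [
    {"dx": -0.016, "dy": 0.01, "dz": 0.01, "spin": 0.16},
    {"dx": -0.038, "dy": 0.028, "dz": 0.01, "spin": 0.34},
    {"dx": -0.06, "dy": 0.05, "dz": 0.01, "spin": 0.52},
    {"dx": -0.082, "dy": 0.074, "dz": 0.01, "spin": 0.7},
    {"dx": -0.104, "dy": 0.1, "dz": 0.01, "spin": 0.88},
    {"dx": -0.124, "dy": 0.126, "dz": 0.01, "spin": 1.06},
    {"dx": -0.124, "dy": 0.126, "dz": 0, "spin": 1.077},
    {"dx": -0.124, "dy": 0.126, "dz": -0.02, "spin": 1.077},
    {"dx": -0.124, "dy": 0.126, "dz": -0.045, "spin": 1.077},
    {"dx": -0.124, "dy": 0.126, "dz": -0.045, "spin": 1.077}
  ]
}}

```text
time: 20.2
ee_pos: [0.4795, 0.2923, 0.0357]
tcp_rot: [3.137, -0.002, -1.457]
contact_force: [-0.0, 0.1, -0.8]
width: 0.034
gripper_force: 25.2
```

Request:
{"name": "move_arm", "arguments": {
  "deltas": [
    {"dx": 0, "dy": 0, "dz": -0.015, "spin": 0},
    {"dx": 0, "dy": 0, "dz": -0.024, "spin": 0},
    {"dx": 0, "dy": 0, "dz": -0.029, "spin": 0},
    {"dx": 0, "dy": 0, "dz": -0.029, "spin": 0},
    {"dx": 0, "dy": 0, "dz": -0.03, "spin": 0}
  ]
}}

```text
time: 20.82
ee_pos: [0.4807, 0.2941, 0.01]
tcp_rot: [-3.141, 0.001, -1.454]
contact_force: [-8.4, -1.8, 18.0]
width: 0.0341
gripper_force: 26.9
```

Request:
{"name": "move_arm", "arguments": {
  "deltas": [
    {"dx": 0, "dy": 0, "dz": 0.001, "spin": 0},
    {"dx": 0, "dy": 0, "dz": 0.001, "spin": 0}
  ]
}}

```text
time: 21.08
ee_pos: [0.4807, 0.2939, 0.0103]
tcp_rot: [-3.141, 0.0, -1.454]
contact_force: [-1.5, 0.7, 4.8]
width: 0.0339
gripper_force: 25.6
```

Request:
{"name": "move_arm", "arguments": {
  "deltas": [
    {"dx": 0, "dy": 0, "dz": 0, "spin": 0},
    {"dx": 0, "dy": 0, "dz": 0, "spin": 0},
    {"dx": 0, "dy": 0, "dz": 0, "spin": 0},
    {"dx": 0, "dy": 0, "dz": 0.02, "spin": 0},
    {"dx": 0, "dy": 0, "dz": 0.06, "spin": 0},
    {"dx": 0, "dy": 0, "dz": 0.11, "spin": 0},
    {"dx": -0.03, "dy": -0.02, "dz": 0.15, "spin": -0.1},
    {"dx": -0.03, "dy": -0.02, "dz": 0.15, "spin": -0.1},
    {"dx": -0.03, "dy": -0.02, "dz": 0.15, "spin": -0.1}
  ],
  "jaw": 0.3
}}

```text
time: 22.2
ee_pos: [0.4505, 0.2738, 0.1605]
tcp_rot: [-3.141, 0.0, -1.554]
contact_force: [0.4, 0.5, -0.8]
width: 0.0558
gripper_force: 0.0
```

```bash
python3 - <<'E'
from h import *
s,p,d,W=look('w12');ok=d>0;Z=W[...,2]
m=(np.hypot(W[...,0]-.4805,W[...,1]-.294)<.045)&(Z>.024)&(Z<.07)&ok;X=W[m];print('bird',len(X),cv2.minAreaRect(X[:,:2].astype(np.float32)*1000),np.degrees(pca(X[:,:2])),np.percentile(X[:,2],[2,98]))
E
```

```text
22.2 [0.45052101 0.27380369 0.16049311] [-3.14070737e+00  4.62887472e-04 -1.55369111e+00] 0.05575058177159812
bird 2052 ((480.22528076171875, 292.5400695800781), (36.24196243286133, 60.251121520996094), 24.055444717407227) 94.43061834430169 [0.03057009 0.05062933]
```

View pics/w12.png

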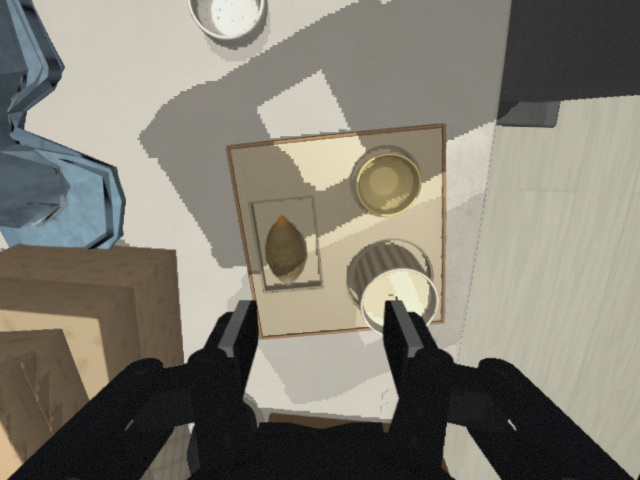

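The kraft set is complete: bird at (287,250), cup at (388,182), candle at (395,290). The brown bird's top is at 51 mm, so it is fully down. Now the pink cup.

Request:
{"name": "move_arm", "arguments": {
  "deltas": [
    {"dx": 0, "dy": -0.04, "dz": 0, "spin": -0.18},
    {"dx": 0, "dy": -0.08, "dz": 0, "spin": -0.36},
    {"dx": 0, "dy": -0.12, "dz": 0, "spin": -0.54},
    {"dx": -0.005, "dy": -0.16, "dz": 0, "spin": -0.72},
    {"dx": -0.01, "dy": -0.2, "dz": 0, "spin": -0.9},
    {"dx": -0.015, "dy": -0.24, "dz": 0, "spin": -1.08},
    {"dx": -0.019, "dy": -0.285, "dz": 0, "spin": -1.26},
    {"dx": -0.019, "dy": -0.329, "dz": 0, "spin": -1.42},
    {"dx": -0.019, "dy": -0.329, "dz": 0, "spin": -1.42},
    {"dx": -0.019, "dy": -0.329, "dz": 0, "spin": -1.42}
  ],
  "jaw": 0.75
}}

```text
time: 23.5
ee_pos: [0.4315, -0.055, 0.1592]
tcp_rot: [3.141, -0.001, -2.973]
contact_force: [0.6, 0.1, 0.3]
width: 0.0748
gripper_force: 0.0
```

```bash
python3 - <<'E'
from h import *
s,p,d,W=look('w13');ok=d>0;Z=W[...,2]
m=(np.hypot(W[...,0]-.4317,W[...,1]+.055)<.04)&(Z>.01)&(Z<.05)&ok;X=W[m];print('pink',len(X),cv2.minEnclosingCircle(X[:,:2].astype(np.float32)*1000),X.min(0),X.max(0))
m=(Z>.013)&(Z<.03)&ok&(W[...,1]<-.19)&(W[...,1]>-.4)&(W[...,0]<.5)&(W[...,0]>.33);X=W[m];print('tray',len(X),cv2.minAreaRect(X[:,:2].astype(np.float32)*1000),X.min(0),X.max(0))
E
```

```text
23.5 [ 0.43147702 -0.05498916  0.15917395] [ 3.14083642e+00 -1.35466302e-03 -2.97322165e+00] 0.07484771203505632
pink 2141 ((431.2054443359375, -55.559410095214844), 25.790067672729492) [ 0.40559679 -0.08010567  0.01001275] [ 0.45667946 -0.0302746   0.03291761]
tray 11677 ((409.55377197265625, -282.8570556640625), (105.4306869506836, 135.05673217773438), 9.610784530639648) [ 0.3466346  -0.34189872  0.01300235] [ 0.47168798 -0.20866846  0.02322541]
```

Request:
{"name": "move_arm", "arguments": {
  "deltas": [
    {"dx": 0, "dy": 0, "dz": -0.05, "spin": 0},
    {"dx": 0, "dy": 0, "dz": -0.1, "spin": 0},
    {"dx": 0, "dy": 0, "dz": -0.135, "spin": 0},
    {"dx": 0, "dy": 0, "dz": -0.149, "spin": 0},
    {"dx": 0, "dy": 0, "dz": -0.154, "spin": 0},
    {"dx": 0, "dy": 0, "dz": -0.154, "spin": 0},
    {"dx": 0, "dy": 0, "dz": -0.154, "spin": 0}
  ]
}}

```text
time: 24.42
ee_pos: [0.4321, -0.0553, 0.007]
tcp_rot: [-3.141, 0.002, -2.974]
contact_force: [-0.0, -0.4, 1.3]
width: 0.0745
gripper_force: 0.0
```

Request:
{"name": "move_arm", "arguments": {
  "deltas": [
    {"dx": 0, "dy": 0, "dz": 0, "spin": 0},
    {"dx": 0, "dy": 0, "dz": 0, "spin": 0},
    {"dx": 0, "dy": 0, "dz": 0, "spin": 0},
    {"dx": 0, "dy": 0, "dz": 0, "spin": 0},
    {"dx": 0, "dy": 0, "dz": 0, "spin": 0}
  ],
  "jaw": -0.2,
  "force": 25
}}

```text
time: 25.05
ee_pos: [0.4319, -0.0553, 0.0068]
tcp_rot: [-3.141, 0.001, -2.974]
contact_force: [-1.9, 1.3, 8.0]
width: 0.048
gripper_force: 24.9
```

Request:
{"name": "move_arm", "arguments": {
  "deltas": [
    {"dx": 0, "dy": 0, "dz": 0.01, "spin": 0},
    {"dx": 0, "dy": 0, "dz": 0.05, "spin": 0},
    {"dx": 0, "dy": -0.03, "dz": 0.09, "spin": 0},
    {"dx": 0, "dy": -0.07, "dz": 0.13, "spin": 0},
    {"dx": 0, "dy": -0.11, "dz": 0.16, "spin": 0},
    {"dx": 0, "dy": -0.11, "dz": 0.16, "spin": 0},
    {"dx": 0, "dy": -0.11, "dz": 0.16, "spin": 0}
  ]
}}

```text
time: 25.92
ee_pos: [0.4312, -0.1649, 0.1655]
tcp_rot: [3.141, -0.0, -2.975]
contact_force: [-0.3, -0.4, -1.2]
width: 0.0479
gripper_force: 26.2
```

```bash
python3 - <<'E'
from h import *
s,p,d,W=look('w14');ok=d>0;Z=W[...,2];print(s['gripper_force'])
m=(Z>.014)&(Z<.03)&ok&(W[...,1]<-.19)&(W[...,1]>-.42)&(W[...,0]<.5)&(W[...,0]>.33);X=W[m];c,sz,a=cv2.minAreaRect(X[:,:2].astype(np.float32)*1000);print('tray',len(X),c,sz,a)
an=np.radians(a if a<45 else a-90);Rm=np.array([[np.cos(an),-np.sin(an)],[np.sin(an),np.cos(an)]])
for l in((0,42),(0,-43)):
    q=np.array(c)+Rm@l;print(q)
    m=((Z<.0115)&ok&(np.hypot(W[...,0]-q[0]/1e3,W[...,1]-q[1]/1e3)<(.033 if l[1]>0 else .046))).astype(np.uint8);k,L,st,_=cv2.connectedComponentsWithStats(m);Y=W[L==1+st[1:,4].argmax()];print(cv2.minAreaRect(Y[:,:2].astype(np.float32)*1000))
E
```

```text
25.925 [ 0.43117923 -0.16491092  0.16550374] [ 3.14104979e+00 -4.28525729e-04 -2.97491258e+00] 0.04790994417474762
26.17016770876944
tray 14058 (411.5849304199219, -294.673583984375) (105.30221557617188, 156.990478515625) 9.832321166992188
[ 404.41278567 -253.29049155]
((405.3246154785156, -254.3759002685547), (55.30820083618164, 53.92890930175781), 15.497842788696289)
[ 418.92784052 -337.04198815]
((419.50006103515625, -339.7388000488281), (82.8444595336914, 49.374778747558594), 9.447348594665527)
```

View pics/w14.png

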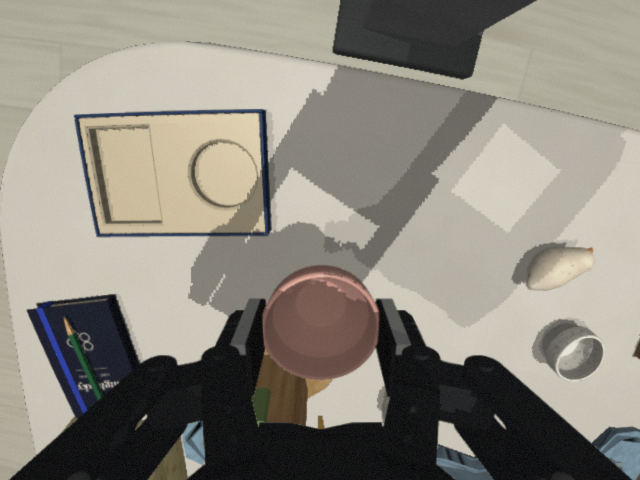

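The pink cup is held upright at (320,322), and both blue-tray wells are in view: cup (225,172), bird (127,174).

Request:
{"name": "move_arm", "arguments": {
  "deltas": [
    {"dx": -0.01, "dy": -0.03, "dz": -0.02, "spin": 0},
    {"dx": -0.02, "dy": -0.065, "dz": -0.05, "spin": 0},
    {"dx": -0.0268, "dy": -0.0885, "dz": -0.08, "spin": 0},
    {"dx": -0.0268, "dy": -0.0885, "dz": -0.11, "spin": 0},
    {"dx": -0.0268, "dy": -0.0885, "dz": -0.13, "spin": 0},
    {"dx": -0.0268, "dy": -0.0885, "dz": -0.142, "spin": 0},
    {"dx": -0.0268, "dy": -0.0885, "dz": -0.149, "spin": 0},
    {"dx": -0.0268, "dy": -0.0885, "dz": -0.1525, "spin": 0},
    {"dx": -0.0268, "dy": -0.0885, "dz": -0.1525, "spin": 0},
    {"dx": -0.0268, "dy": -0.0885, "dz": -0.1525, "spin": 0}
  ]
}}

```text
time: 27.22
ee_pos: [0.4049, -0.2539, 0.0139]
tcp_rot: [-3.141, 0.001, -2.974]
contact_force: [0.6, 0.2, -0.0]
width: 0.048
gripper_force: 26.2
```

Request:
{"name": "move_arm", "arguments": {
  "deltas": [
    {"dx": 0, "dy": 0, "dz": -0.001, "spin": 0},
    {"dx": 0, "dy": 0, "dz": -0.001, "spin": 0},
    {"dx": 0, "dy": 0, "dz": -0.001, "spin": 0}
  ]
}}

```text
time: 27.6
ee_pos: [0.4049, -0.2539, 0.0128]
tcp_rot: [-3.141, 0.0, -2.974]
contact_force: [-1.9, 0.8, 4.8]
width: 0.0481
gripper_force: 26.6
```

Request:
{"name": "move_arm", "arguments": {
  "deltas": [
    {"dx": 0, "dy": 0, "dz": 0, "spin": 0},
    {"dx": 0, "dy": 0, "dz": 0, "spin": 0},
    {"dx": 0, "dy": 0, "dz": 0, "spin": 0},
    {"dx": 0, "dy": 0, "dz": 0.02, "spin": 0},
    {"dx": 0, "dy": 0, "dz": 0.07, "spin": 0},
    {"dx": 0, "dy": 0.01, "dz": 0.12, "spin": 0},
    {"dx": 0, "dy": 0.05, "dz": 0.15, "spin": 0},
    {"dx": 0, "dy": 0.07, "dz": 0.15, "spin": 0},
    {"dx": 0, "dy": 0.07, "dz": 0.15, "spin": 0}
  ],
  "jaw": 0.5
}}

```text
time: 28.72
ee_pos: [0.4048, -0.183, 0.1627]
tcp_rot: [-3.141, 0.001, -2.973]
contact_force: [0.8, -0.4, -0.6]
width: 0.0641
gripper_force: 0.0
```

```bash
python3 - <<'E'
from h import *
s,p,d,W=look('w15');ok=d>0;Z=W[...,2]
m=(np.hypot(W[...,0]-.4045,W[...,1]+.2535)<.04)&(Z>.024)&(Z<.06)&ok;X=W[m];print('cup',len(X),cv2.minEnclosingCircle(X[:,:2].astype(np.float32)*1000),np.percentile(X[:,2],[5,50,98]))
m=(Z>.014)&(Z<.023)&ok&(W[...,1]<-.19)&(W[...,1]>-.42)&(W[...,0]<.5)&(W[...,0]>.33);X=W[m];print('tray',cv2.minAreaRect(X[:,:2].astype(np.float32)*1000))
E
```

```text
28.725 [ 0.40480204 -0.18295716  0.1627114 ] [-3.14106554e+00  7.55842934e-04 -2.97271398e+00] 0.06407795319356789
cup 1302 ((404.6326599121094, -255.54344177246094), 25.8536376953125) [0.02443091 0.03326266 0.0383524 ]
tray ((411.49609375, -294.89483642578125), (105.43306732177734, 157.05421447753906), 9.958451271057129)
```

Request:
{"name": "move_arm", "arguments": {
  "deltas": [
    {"dx": 0, "dy": 0.05, "dz": 0, "spin": -0.1},
    {"dx": 0.01, "dy": 0.1, "dz": 0, "spin": -0.25},
    {"dx": 0.04, "dy": 0.13, "dz": 0, "spin": -0.4},
    {"dx": 0.09, "dy": 0.135, "dz": 0, "spin": -0.55},
    {"dx": 0.14, "dy": 0.136, "dz": 0, "spin": -0.69},
    {"dx": 0.18, "dy": 0.1365, "dz": 0, "spin": -0.69},
    {"dx": 0.203, "dy": 0.1365, "dz": 0, "spin": -0.69},
    {"dx": 0.203, "dy": 0.1365, "dz": 0, "spin": -0.69},
    {"dx": 0.203, "dy": 0.1365, "dz": 0, "spin": -0.69}
  ]
}}

```text
time: 29.9
ee_pos: [0.6072, -0.0478, 0.1618]
tcp_rot: [-3.141, -0.001, 2.618]
contact_force: [0.4, 0.2, -0.1]
width: 0.064
gripper_force: 0.0
```

```bash
python3 - <<'E'
from h import *
s,p,d,W=look('w16');ok=d>0;Z=W[...,2]
for zt in(.012,.02,.025,.03):
    m=(np.hypot(W[...,0]-.6078,W[...,1]+.047)<.042)&(Z>zt)&(Z<.06)&ok;X=W[m];print(len(X),cv2.minAreaRect(X[:,:2].astype(np.float32)*1000),np.degrees(pca(X[:,:2])),np.mean(X,0))
E
```

```text
29.9 [ 0.6071581  -0.04783294  0.16175538] [-3.14102668e+00 -9.99115756e-04  2.61824342e+00] 0.06399817104133722
2080 ((608.3883666992188, -46.96023941040039), (34.86279296875, 62.73695373535156), 59.51805114746094) 153.606434890027 [ 0.60625091 -0.04611459  0.03598422]
2080 ((608.3883666992188, -46.96023941040039), (34.86279296875, 62.73695373535156), 59.51805114746094) 153.606434890027 [ 0.60625091 -0.04611459  0.03598422]
2036 ((608.1768188476562, -47.45533752441406), (36.2747917175293, 58.59425735473633), 84.29249572753906) 153.73415869783187 [ 0.60595864 -0.04598254  0.03624525]
1806 ((605.1676635742188, -45.78871536254883), (30.39894676208496, 55.93743133544922), 64.92350006103516) 153.58480891574445 [ 0.60427557 -0.04519116  0.03734588]
```

View pics/w16.png

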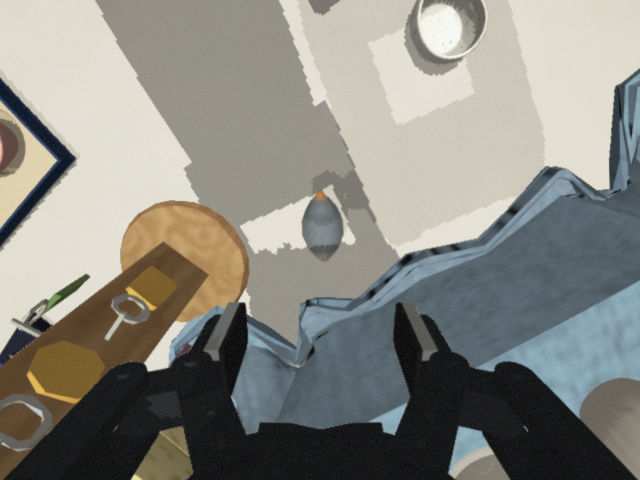

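The blue bird at (322,225) is close to aligned, with its axis near 152.5°. The stand's disc, with its edge at (248,265), leaves room for the left finger.

Request:
{"name": "move_arm", "arguments": {
  "deltas": [
    {"dx": 0.0005, "dy": 0.0003, "dz": -0.05, "spin": 0.04},
    {"dx": 0.0005, "dy": 0.0003, "dz": -0.1, "spin": 0.04},
    {"dx": 0.0005, "dy": 0.0003, "dz": -0.135, "spin": 0.04},
    {"dx": 0.0005, "dy": 0.0003, "dz": -0.151, "spin": 0.04},
    {"dx": 0.0005, "dy": 0.0003, "dz": -0.157, "spin": 0.04},
    {"dx": 0.0005, "dy": 0.0003, "dz": -0.157, "spin": 0.04},
    {"dx": 0.0005, "dy": 0.0003, "dz": -0.157, "spin": 0.04}
  ]
}}

```text
time: 30.82
ee_pos: [0.6088, -0.047, 0.0068]
tcp_rot: [3.141, 0.002, 2.659]
contact_force: [0.3, -0.6, -0.4]
width: 0.0638
gripper_force: 0.0
```

Request:
{"name": "move_arm", "arguments": {
  "deltas": [
    {"dx": 0, "dy": 0, "dz": 0, "spin": 0},
    {"dx": 0, "dy": 0, "dz": 0, "spin": 0},
    {"dx": 0, "dy": 0, "dz": 0, "spin": 0},
    {"dx": 0, "dy": 0, "dz": 0, "spin": 0},
    {"dx": 0, "dy": 0, "dz": 0, "spin": 0}
  ],
  "jaw": -0.5,
  "force": 25
}}

```text
time: 31.45
ee_pos: [0.6086, -0.0471, 0.0062]
tcp_rot: [3.141, 0.001, 2.659]
contact_force: [-1.0, -0.8, 6.0]
width: 0.0342
gripper_force: 24.7
```

Request:
{"name": "move_arm", "arguments": {
  "deltas": [
    {"dx": 0, "dy": 0, "dz": 0.01, "spin": 0},
    {"dx": 0, "dy": 0, "dz": 0.05, "spin": 0},
    {"dx": 0, "dy": 0, "dz": 0.09, "spin": 0},
    {"dx": -0.03, "dy": 0, "dz": 0.1, "spin": 0.1},
    {"dx": -0.08, "dy": 0, "dz": 0.1, "spin": 0.25},
    {"dx": -0.13, "dy": 0, "dz": 0.1, "spin": 0.4},
    {"dx": -0.17, "dy": -0.02, "dz": 0.1, "spin": 0.55},
    {"dx": -0.189, "dy": -0.06, "dz": 0.1, "spin": 0.65},
    {"dx": -0.189, "dy": -0.06, "dz": 0.1, "spin": 0.65}
  ]
}}

```text
time: 32.58
ee_pos: [0.4183, -0.1085, 0.1063]
tcp_rot: [-3.141, 0.001, -2.976]
contact_force: [0.5, 1.5, -0.7]
width: 0.034
gripper_force: 25.2
```

Request:
{"name": "move_arm", "arguments": {
  "deltas": [
    {"dx": 0, "dy": -0.04, "dz": 0, "spin": 0},
    {"dx": 0, "dy": -0.09, "dz": 0, "spin": 0},
    {"dx": 0, "dy": -0.14, "dz": 0, "spin": 0},
    {"dx": 0, "dy": -0.19, "dz": 0, "spin": 0},
    {"dx": -0.0005, "dy": -0.23, "dz": 0, "spin": 0},
    {"dx": -0.0005, "dy": -0.23, "dz": -0.02, "spin": 0},
    {"dx": -0.0005, "dy": -0.23, "dz": -0.05, "spin": 0},
    {"dx": -0.0005, "dy": -0.23, "dz": -0.075, "spin": 0},
    {"dx": -0.0005, "dy": -0.23, "dz": -0.086, "spin": 0},
    {"dx": -0.0005, "dy": -0.23, "dz": -0.09, "spin": 0}
  ]
}}

```text
time: 33.83
ee_pos: [0.4189, -0.3363, 0.0151]
tcp_rot: [3.141, -0.0, -2.974]
contact_force: [0.2, 0.0, -0.7]
width: 0.034
gripper_force: 25.3
```

Request:
{"name": "move_arm", "arguments": {
  "deltas": [
    {"dx": 0, "dy": 0, "dz": -0.001, "spin": 0},
    {"dx": 0, "dy": 0, "dz": -0.001, "spin": 0},
    {"dx": 0, "dy": 0, "dz": -0.001, "spin": 0}
  ]
}}

```text
time: 34.2
ee_pos: [0.4189, -0.3371, 0.015]
tcp_rot: [-3.141, 0.001, -2.974]
contact_force: [-0.1, 0.1, -1.3]
width: 0.0337
gripper_force: 25.3
```

Request:
{"name": "move_arm", "arguments": {
  "deltas": [
    {"dx": 0, "dy": 0, "dz": -0.001, "spin": 0},
    {"dx": 0, "dy": 0, "dz": -0.002, "spin": 0},
    {"dx": 0, "dy": 0, "dz": -0.002, "spin": 0},
    {"dx": 0, "dy": 0, "dz": -0.002, "spin": 0}
  ]
}}

```text
time: 34.7
ee_pos: [0.4187, -0.3369, 0.0124]
tcp_rot: [3.142, -0.0, -2.974]
contact_force: [-0.0, 0.0, -0.1]
width: 0.0338
gripper_force: 25.3
```

Request:
{"name": "move_arm", "arguments": {
  "deltas": [
    {"dx": 0, "dy": 0, "dz": -0.001, "spin": 0},
    {"dx": 0, "dy": 0, "dz": -0.001, "spin": 0},
    {"dx": 0, "dy": 0, "dz": -0.001, "spin": 0}
  ]
}}

```text
time: 35.08
ee_pos: [0.419, -0.337, 0.0121]
tcp_rot: [-3.141, 0.001, -2.974]
contact_force: [-2.0, 3.0, 8.5]
width: 0.0339
gripper_force: 25.9
```

Request:
{"name": "move_arm", "arguments": {
  "deltas": [
    {"dx": 0, "dy": 0, "dz": 0, "spin": 0},
    {"dx": 0, "dy": 0, "dz": 0, "spin": 0},
    {"dx": 0, "dy": 0, "dz": 0, "spin": 0},
    {"dx": 0, "dy": 0, "dz": 0.02, "spin": 0},
    {"dx": 0, "dy": 0, "dz": 0.07, "spin": 0},
    {"dx": 0, "dy": 0.01, "dz": 0.12, "spin": 0},
    {"dx": 0, "dy": 0.06, "dz": 0.17, "spin": 0},
    {"dx": 0, "dy": 0.1, "dz": 0.2, "spin": 0},
    {"dx": 0, "dy": 0.1, "dz": 0.2, "spin": 0},
    {"dx": 0, "dy": 0.1, "dz": 0.2, "spin": 0}
  ],
  "jaw": 0.3
}}

```text
time: 36.33
ee_pos: [0.4186, -0.237, 0.2119]
tcp_rot: [-3.141, 0.0, -2.974]
contact_force: [0.8, 0.4, 0.1]
width: 0.0553
gripper_force: 0.0
```

```bash
python3 - <<'E'
from h import *
s,p,d,W=look('w17');ok=d>0;Z=W[...,2]
m=(np.hypot(W[...,0]-.4188,W[...,1]+.3372)<.043)&(Z>.026)&(Z<.07)&ok;X=W[m];print('bird',len(X),cv2.minAreaRect(X[:,:2].astype(np.float32)*1000),np.degrees(pca(X[:,:2])),np.percentile(X[:,2],[2,98]))
p,d=vision.grab_frame('top');W=cloud('top',d);Z=W[...,2]
for n,q in dict(pot=(.521,.111),white=(.4373,.058),kb=(.482,.296),kc=(.4,.238),kcan=(.39,.326),bb=(.421,-.335),bc=(.4065,-.251)).items():
    m=(np.hypot(W[...,0]-q[0],W[...,1]-q[1])<.04)&(Z>(.012 if n in('pot','white') else .025))&(d>0)&(Z<.08);X=W[m];print(n,X[:,:2].mean(0).round(4),np.percentile(X[:,2],98).round(4))
cv2.imwrite('pics/top2.png',cv2.resize(p[150:350,120:520,::-1],None,fx=2,fy=2))
E
```

```text
36.325 [ 0.41859202 -0.23699258  0.21192318] [-3.14091209e+00  4.84298115e-04 -2.97388077e+00] 0.055292400256238154
bird 1748 ((419.36517333984375, -335.84765625), (34.11262512207031, 62.33974838256836), 85.02900695800781) -169.1966965831966 [0.02951286 0.05076761]
pot [0.5249 0.1132] 0.0398
white [0.4382 0.057 ] 0.045
kb [0.4814 0.2942] 0.0517
kc [0.4018 0.2425] 0.0398
kcan [0.3909 0.324 ] 0.0678<stdin>:6: RuntimeWarning: Mean of empty slice.
  ret = um.true_divide(
Traceback (most recent call last):
IndexError: index -1 is out of bounds for axis 0 with size 0
```

View pics/w17.png

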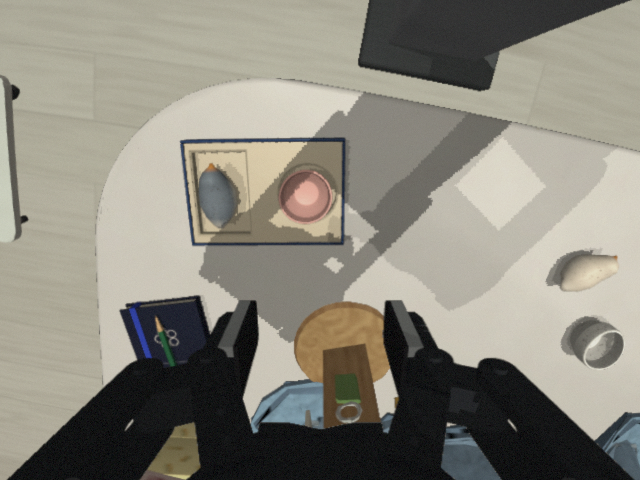

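In the blue tray, the blue bird at (216,193) and the pink cup at (307,194) are in their wells, with the bird's top at 51 mm. The kraft set is still seated, the pot and white bird have not moved, and the gripper is clear, so I'm handing in.

```bash
python3 -c "
from rig import ticket
print(ticket.hand_in())"
```

```text
the job is handed in; nothing more can be done
None
```

Both gift sets are made up and handed in at about 36 s: all five pieces measured fully down in their wells, and the white bird and grey pot were left where they stood (judging result not shown).

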